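# Make up two label kits

## Robot

A 6-joint arm with a two-finger parallel gripper is mounted at the origin on a cart in front of the work surface, level with it; the furniture and walls round the work are solid. World frame = base frame: x ahead of the robot, y to its left, z up, the work surface at z = 0. Lengths are in m, angles in rad, forces in N, time in s.
With the tool pointing down it reaches from about 0.375 to 0.825 m from the base axis. Payload 5.5 kg.
Tool frame: the origin (TCP) lies on the centre line of the jaws, within the pads' length; the fingertips stand 11 mm ahead of it and the grasp point (between the pads) lies 8 mm behind it; z points along the fingers, y is the line along which they close (so a half turn about z gives the same grasp; the last joint's range is limited). The gripper opens to 85 mm and grips with 20 to 120 N. Pads are 22 mm wide; open, the fingers measure 114 mm over their backs; the gripper's body (76 mm by 85 mm) begins 54 mm behind the grasp point. The pads swing forward as they close: fully open they stand 13 mm farther back than shut.
Start: joints at [1.278, 0.314, -0.047, 1.21, 0, 1.571], TCP at [0.173, 0.574, 0.218] pointing down, gripper open.
Joint ranges: [-2.67, 2.67], [-0.69, 1.73], [-1.03, 1.25], [-2.08, 2.16], [-1.42, 1.45], [-3.14, 3.14]. Speed limits (rad/s): [2.39, 2.39, 3.01, 3.14, 3.14, 3.14].

## Interface

Orientations are given as a unit quaternion [x, y, z, w].
In Python, from rig import * gives the robot as it stands.
- The arm moves only by the shell command python3 -m handwheel 'ROWS' [FORCE]. ROWS is JSON, a list of rows, each a list of 3 entries, a list of its own where there are three numbers: the shift along the tool's x, y, z normalised to -1 to 1, where 1 is 0.1 m, then the turn about the tool's z normalised to -1 to 1, where 1 is 180 degrees, then the opening, from -1 (shut) to 1 (fully open). In form: [[[dx, dy, dz], spin, gripper], ...]. A call has 1 to 20 rows; each row shifts and turns the commanded pose from where the row before left it, along the tool's axes as they then stand; what a row does not reach is not made up. A row lasts 1/10 s, in which the tool goes at most 50 mm and 8.59 degrees, less where a joint would pass 70% of its speed; a pose out of reach is approached as far as the arm can. A call with a number of a shift or a turn outside -1 to 1 is refused whole. A call with a gripper value outside its range is refused whole. The fingers move at their own pace and stop on an object; FORCE is the grip in N (left out, the last holds). Time passes only in rows, so rows that do not move let the fingers close. It gives the time, the measured TCP pose, the force, the opening and the grip force at its end, in the units of the state.
- observe(): the state, without advancing time (a new reading comes with each control period).
- grab_frame(name): name is "scene" or "top" or "wrist"; returns (picture, depth): 400x640x3 uint8, red, green, blue; 400x640 float32, m along the optical axis (not along the pixel's ray), 0 where there is no reading.
- camera_model(name): a dict with "intrinsics" (3x3 intrinsics, pixels), "origin" and "attitude" of the camera in the world. Camera axes: x right, y down, z forward; pixel columns grow to the right and rows downward; lengths in m; the calibration is good to about 2 mm. A picture is of the moment at which its call begins: read the wrist's pose just before it. camera_model takes no time and is no camera call; for the wrist camera it gives the pose at the moment of the call.
- job_done(): hands the job in; it is judged then, once.
The state is a dict: "t": time; "qpos": joint angles; "joint_vel": joint speeds; "tau": joint torques, N m; "position": TCP position; "tool_rot": TCP orientation; "force": force on the tool from outside, world axes, zero at the start; "ft_torque": the same for the moment, N m; "width": opening from 0.0 (shut) to 1.0 (fully open); "finger_force": force on a finger pad.
Only numpy, scipy, OpenCV 4.12 (cv2) and the standard library are available. Lean on these libraries where they do the work, as an engineer would, in place of code of your own. Each camera call takes 0.05 s, during which the arm holds its last target. There are 200 camera calls.

## Task

From the stock at the front of the table (not from the cabinet), make up the two sewing kits on the kit boards: the violet thread spool and the stack of round white tags go on the blue board, the rust-orange thread spool and the stack of oblong aluminium tags on the yellow board. On each board stand the spool upright on the round mark and lay the tags flat on the rectangular mark, all centred, the oblong tags lengthwise along the mark. Leave the black thread spool and the loose spring where they are.

Things in the scene. Friction and masses are not known exactly. Their poses are not given: they have to be found in the camera images.
- violet_spool_mid (a point): spool of violet sewing thread with a white cap and foot, standing upright, 48 mm diameter, 56 mm high; the point is its centre, 28 mm above its underside; goes on the blue board
- rust_spool_mid (a point): spool of rust-orange sewing thread with a white cap and foot, standing upright, 48 mm diameter, 56 mm high; the point is its centre, 28 mm above its underside; goes on the yellow board
- alu_tags_mid (a point): stack of bare aluminium tag blanks that hold together as one piece, oblong with rounded corners, 33 mm (x) by 57 mm (y), 10 mm high, lying flat; the point is its centre, 5 mm above its underside; grasp it across its 33 mm width (x); goes on the yellow board
- round_tags_mid (a point): stack of round white tag blanks that hold together as one piece, 44 mm diameter over all, 11 mm high, lying flat; the point is its centre, 5.5 mm above its underside; goes on the blue board
- blue_board: Blue kit board, fixed: plate 92 mm (x) by 156 mm (y), top face at z = 4 mm; a lip 10 mm high, 4 mm thick along each short end (y = +-76 mm), none on the long sides. Origin: centre of underside. Two flat dark marks on top: round, 56 mm across, at x = 0, y = +37 mm, for the spool; rectangular, 50 (x) by 64 mm (y), at x = 0, y = -34 mm, for the tags.
- yellow_board: Yellow kit board, fixed: plate 92 mm (x) by 156 mm (y), top face at z = 4 mm; a lip 10 mm high, 4 mm thick along each short end (y = +-76 mm), none on the long sides. Origin: centre of underside. Two flat dark marks on top: round, 56 mm across, at x = 0, y = +37 mm, for the spool; rectangular, 50 (x) by 64 mm (y), at x = 0, y = -34 mm, for the tags.
- black_spool_mid (a point): spool of black sewing thread with a white cap and foot, standing upright, 48 mm diameter, 56 mm high; the point is its centre, 28 mm above its underside; not wanted in a kit: leave it standing where it is
- spring_mid (a point): spare steel compression spring lying on the table, 16 mm (x) by 32 mm (y), 16 mm high; the point is its centre, 8 mm above the table; not wanted in a kit: leave it where it is
Not all that is in view belongs to the job. Leave any green or pink look-alike of the part that bears round_tags_mid alone.

How it is judged:
By the outcome, as a careful person would: the job done as asked, in the order asked, and still so for the second after the job is handed in, with the robot touching nothing.
It also fails if it takes over 93 s, if anything falls off the work surface, if the arm or the gripper's body presses on something with over 40 N, if the wrist force passes 120 N, or if a joint passes its speed limit or range.

## Working session

There is one attempt and no reset: what is moved stays moved. The work goes in short steps, Python scripts to look and compute and a shell command to move; the robot and the scene stay as the last step left them, time stands still between calls to the robot, and variables do not carry over. Pictures are saved under pics/ and viewed, at most 14 in all, crops included, and the job is handed in when it is done.

```bash
mkdir -p pics; ls; python3 - <<'E'
from rig import *
import cv2,numpy as np
print(observe())
for n in ("scene","top"):
    p,d=grab_frame(n); cv2.imwrite(f"pics/{n}0.png",cv2.cvtColor(p,cv2.COLOR_RGB2BGR)); np.savez(f"pics/{n}0.npz",p=p,d=d)
    print(n,camera_model(n))
E
```

```text
pics
{'t': 0.0, 'qpos': array([ 1.27799329e+00,  3.14248993e-01, -4.80722080e-02,  1.21021251e+00,
        3.24699854e-05,  1.57081041e+00]), 'joint_vel': array([ 0.00138713, -0.00116848,  0.00038625,  0.00042007,  0.00024462,
       -0.00025263]), 'tau': array([-5.23040417e-04, -5.39579308e+01,  3.39755738e+01,  1.87825685e-02,
       -1.59151550e-04,  8.56113303e-06]), 'position': array([0.17299677, 0.57388658, 0.21732384]), 'tool_rot': array([ 1.45886020e-01,  9.89301023e-01, -8.57030547e-04, -1.42779104e-04]), 'force': array([0.96064498, 0.3006506 , 0.07923044]), 'ft_torque': array([ 0.01125123,  0.01180248, -0.01345597]), 'finger_force': 0.0, 'width': 0.9946655315407978}
scene {'intrinsics': array([[386.75737165,   0.        , 321.24552579],
       [  0.        , 386.75737165, 199.02528573],
       [  0.        ,   0.        ,   1.        ]]), 'origin': array([ 0.20350349, -0.67898345,  0.67495507]), 'attitude': array([ 0.8907372 , -0.24912778,  0.10399069, -0.36566176])}
top {'intrinsics': array([[410.25469727,   0.        , 317.21638456],
       [  0.        , 410.25469727, 200.92764628],
       [  0.        ,   0.        ,   1.        ]]), 'origin': array([ 0.36685757, -0.15538697,  0.89784582]), 'attitude': array([ 0.71475758, -0.69560943,  0.05187424, -0.05057856])}
```

View pics/top0.png

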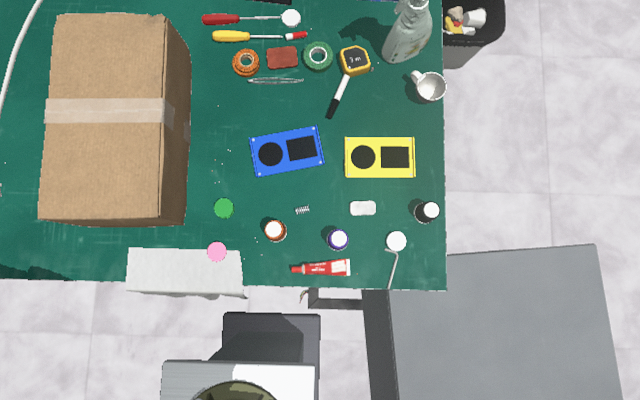

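View pics/scene0.png

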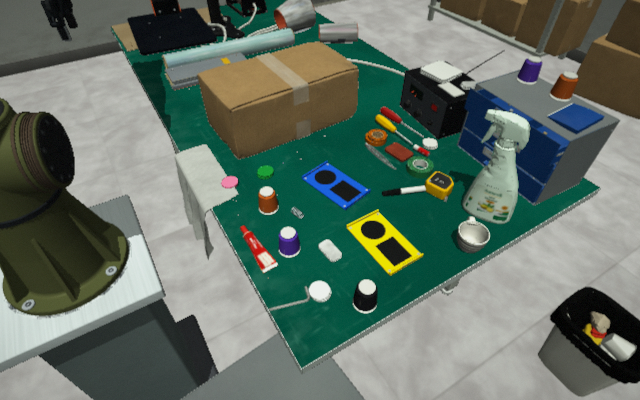

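The top view shows violet spool (338,239), rust spool (274,230), black spool (428,210), alu tags (362,208), spring (303,210), blue board (287,151) and yellow board (380,157). Candidates for the round tags:
- White disc at (396,241), at the front, with a string.
- White disc at (291,18), far back among the tools.
- Green (223,208) and pink (217,252) look-alikes.

The one at (396,241) fits: it is white and in the front stock. I'll confirm it in a crop and measure everything.

```bash
cat > h.py <<'E'
from rig import *
import cv2,numpy as np
from scipy.spatial.transform import Rotation as R
def ray(c,uv,z):
    d=R.from_quat(c["attitude"]).apply(np.linalg.inv(c["intrinsics"])@[uv[0],uv[1],1.]); o=np.array(c["origin"])
    return o+d*(z-o[2])/d[2]
def cloud(c,d):
    v,u=np.indices(d.shape); K=c["intrinsics"]
    P=np.stack([(u-K[0,2])/K[0,0]*d,(v-K[1,2])/K[1,1]*d,d],-1)
    return (R.from_quat(c["attitude"]).apply(P.reshape(-1,3))+c["origin"]).reshape(*d.shape,3)
def blobs(m,amin=20):
    n,l,s,ce=cv2.connectedComponentsWithStats(m.astype(np.uint8))
    return [(l==i,s[i],ce[i]) for i in range(1,n) if s[i,4]>=amin]
E
python3 - <<'E'
from h import *
f=np.load("pics/top0.npz");p,d=f["p"],f["d"];c=camera_model("top");P=cloud(c,d)
hsv=cv2.cvtColor(p,cv2.COLOR_RGB2HSV).astype(int);H,S,V=hsv[...,0],hsv[...,1],hsv[...,2]
def rep(name,m,box,z):
    k=np.zeros_like(m);x0,y0,x1,y1=box;k[y0:y1,x0:x1]=1
    b=sorted(blobs(m&k),key=lambda b:-b[1][4])[0]
    Q=P[b[0]];print(name,b[1],np.round(b[2],1),'xyz',np.round(ray(c,b[2],z),4),'depth z med',np.round(np.median(Q[:,2]),4), end=' ')
    cn=max(cv2.findContours(b[0].astype(np.uint8),0,1)[0],key=cv2.contourArea)
    G=np.array([ray(c,q,z)[:2] for q in cn[:,0]],np.float32);r=cv2.minAreaRect(G);print(np.round(r[0],4),np.round(r[1],4),round(r[2],1))
W=(S<60)&(V>170)
rep('viol cap',W,(325,225,352,255),.056);rep('rust cap',W,(260,215,292,245),.056);rep('black cap',W,(415,198,442,224),.056)
rep('alu',(S<60)&(V>120),(345,195,382,220),.010);rep('round',W,(380,228,412,252),.011)
rep('blue',(abs(H-110)<14)&(S>120),(240,115,335,185),.004);rep('yell',(abs(H-28)<8)&(S>120),(335,130,420,185),.004)
D=V<60
for n,bx in(('bround',(258,140,284,168)),('brect',(286,132,318,164)),('yround',(350,144,377,170)),('yrect',(379,145,411,170))):rep(n,D,bx,.004)
rep('spring',(S<70)&(V>90),(290,200,315,220),.008)
a=cv2.resize(p[220:300,360:440],(400,400),interpolation=2);b=cv2.resize(p[190:270,280:360],(400,400),interpolation=2)
cv2.imwrite("pics/crop1.png",np.hstack([a,b])[...,::-1])
E
```

```text
viol cap [331 230  16  17 202] [338.5 238.1] xyz [ 0.4142 -0.2009  0.056 ] depth z med 0.0559 [ 0.4144 -0.2009] [0.0319 0.0312] 27.9
rust cap [265 221  17  16 198] [273.1 228.8] xyz [ 0.4296 -0.0663  0.056 ] depth z med 0.0563 [ 0.4297 -0.0666] [0.0322 0.0303] 47.1
black cap [424 202  15  16 192] [431.2 209.6] xyz [ 0.4782 -0.3915  0.056 ] depth z med 0.0558 [ 0.4784 -0.3912] [0.029  0.0315] 89.4
alu [350 200  26  16 372] [362.4 207.7] xyz [ 0.4844 -0.2543  0.01  ] depth z med 0.01 [ 0.4848 -0.2545] [0.033  0.0549] 1.6
round [385 231  22  21 337] [395.9 241.2] xyz [ 0.4133 -0.3271  0.011 ] depth z med 0.0104 [ 0.4138 -0.3261] [0.043  0.0458] 1.5
blue [ 248  124   77   54 1865] [285.3 151.2] xyz [ 0.608  -0.0807  0.004 ] depth z med 0.0044 [ 0.6096 -0.0826] [0.0951 0.1588] 12.8
yell [ 344  137   72   41 1742] [378.7 156.7] xyz [ 0.6012 -0.2901  0.004 ] depth z med 0.0042 [ 0.6009 -0.2918] [0.0919 0.1578] 1.6
bround [259 143  23  23 411] [270.  153.7] xyz [ 0.6014 -0.0467  0.004 ] depth z med 0.0047 [ 0.6019 -0.0467] [0.0503 0.0494] 46.4
brect [286 136  31  25 527] [300.9 147.8] xyz [ 0.6168 -0.1154  0.004 ] depth z med 0.0048 [ 0.6169 -0.1157] [0.0462 0.0601] 13.2Traceback (most recent call last):
  File "<stdin>", line 15, in <module>
  File "<stdin>", line 6, in rep
IndexError: list index out of range
```

```bash
python3 - <<'E'
from h import *
f=np.load("pics/top0.npz");p,d=f["p"],f["d"];c=camera_model("top");P=cloud(c,d)
print(p[157,363],p[157,395],p[150:156,300].tolist()[:1])
g=p.max(2)
for n,(x0,y0,x1,y1) in dict(bround=(257,140,284,168),brect=(286,132,318,164),yround=(349,143,378,171),yrect=(379,144,412,170)).items():
    m=np.zeros(g.shape,np.uint8);m[y0:y1,x0:x1]=(g<85)[y0:y1,x0:x1]
    b=max(blobs(m),key=lambda b:b[1][4]);cn=max(cv2.findContours(b[0].astype(np.uint8),0,1)[0],key=cv2.contourArea)
    r=cv2.minAreaRect(np.array([ray(c,q,.004)[:2] for q in cn[:,0]],np.float32))
    print(n,np.round(ray(c,b[2],.004)[:2],4),np.round(r[0],4),np.round(r[1],4),round(r[2],1))
a=cv2.resize(p[220:300,360:440],(400,400),interpolation=2);b=cv2.resize(p[190:270,280:360],(400,400),interpolation=2)
cv2.imwrite("pics/crop1.png",np.hstack([a,b])[...,::-1])
# neighbourhood heights round the parts: tall things
m=(P[...,0]>.33)&(P[...,0]<.72)&(P[...,1]<.1)&(P[...,1]>-.46)&(P[...,2]>.025)&(d>0)
for b in blobs(m,15): print(np.round(b[2]),np.round(P[b[0]].min(0),3),np.round(P[b[0]].max(0),3))
w=camera_model("wrist");s=observe();T=R.from_quat(s["tool_rot"]).inv();print("wrist cam in tool",T.apply(w["origin"]-s["position"]),T.apply(R.from_quat(w["attitude"]).as_matrix()[:,2]))
print(R.from_quat(s["tool_rot"]).as_matrix().round(3))
E
```

```text
[65 68 58] [67 68 56] [[44, 51, 53]]
bround [ 0.601  -0.0468] [ 0.6007 -0.0467] [0.0507 0.0493] 2.3
brect [ 0.6168 -0.1158] [ 0.617  -0.1159] [0.0462 0.0606] 13.2
yround [ 0.6003 -0.254 ] [ 0.5996 -0.2539] [0.0505 0.0516] 1.6
yrect [ 0.602  -0.3245] [ 0.6016 -0.3251] [0.046  0.0605] 1.6
[428. 210.] [ 0.458 -0.411  0.025] [ 0.499 -0.37   0.061]
[275. 229.] [ 0.41  -0.087  0.025] [ 0.45  -0.049  0.061]
[338. 238.] [ 0.395 -0.222  0.025] [ 0.434 -0.18   0.06 ]
wrist cam in tool [ 0.07858463 -0.00017271 -0.1559841 ] [-3.08813079e-01  8.32775264e-04  9.51122384e-01]
[[-0.957  0.289 -0.   ]
 [ 0.289  0.957 -0.001]
 [-0.    -0.002 -1.   ]]
```

View pics/crop1.png

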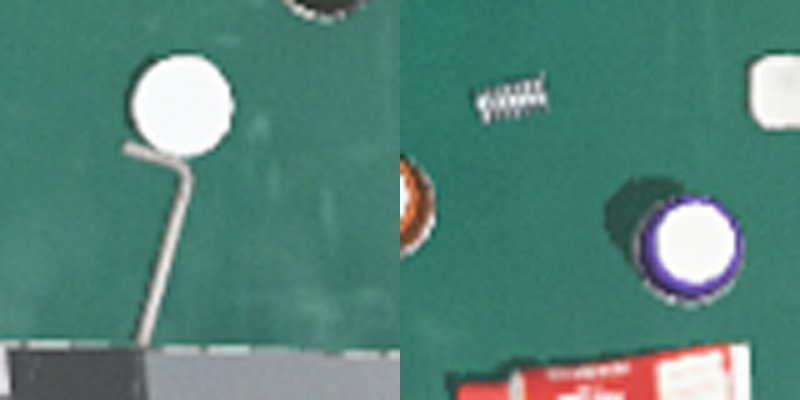

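The crop shows a plain round white disc at (396,241) with an Allen key lying against its front edge, so that is the round tag stack. I'll grip across y, clear of the key. Next I check the box height for the transit path.

```bash
python3 - <<'E'
from h import *
f=np.load("pics/top0.npz");p,d=f["p"],f["d"];c=camera_model("top");P=cloud(c,d)
m=(P[...,0]>.2)&(P[...,1]>.05)&(P[...,1]<.8)&(P[...,2]>.03)&(d>0)
for b in blobs(m,150): print(np.round(b[2]),np.round(np.percentile(P[b[0]],[1,50,99],axis=0),3).tolist())
w=np.load("pics/scene0.npz");P=cloud(camera_model("scene"),w["d"]);m=(P[...,0]>.3)&(P[...,0]<.72)&(P[...,1]>-.5)&(P[...,1]<.1)&(P[...,2]>.02)&(w["d"]>0)
for b in blobs(m,60): print(np.round(b[2]),np.round(np.percentile(P[b[0]],[1,50,99],axis=0),3).tolist())
E
```

```text
[115. 122.] [[0.428, 0.129, 0.04], [0.614, 0.223, 0.166], [0.826, 0.351, 0.17]]
[267. 198.] [[0.408, -0.091, 0.021], [0.425, -0.081, 0.047], [0.446, -0.056, 0.057]]
[288. 239.] [[0.393, -0.226, 0.021], [0.41, -0.214, 0.048], [0.432, -0.189, 0.057]]
[366. 293.] [[0.456, -0.415, 0.021], [0.471, -0.401, 0.049], [0.493, -0.379, 0.057]]
```

```bash
python3 -m handwheel '[[[0,0,-0.2],-0.0467,1],[[0,0,-0.2],-0.0467,1],[[-0.45,-0.3,0],0,1],[[-0.45,-0.3,0],0,1],[[-0.45,-0.3,0],0,1],[[-0.45,-0.3,0],0,1],[[-0.45,-0.3,0],0,1],[[0,-0.4,0],0,1],[[0,-0.4,0],0,1],[[0,-0.4,0],0,1],[[0,-0.4,0],0,1],[[0,-0.4,0],0,1],[[0,-0.4,0],0,1],[[0,-0.4,0],0,1],[[0,-0.4,0],0,1],[[0,-0.4,0],0,1],[[0,-0.4,0],0,1],[[0,-0.4,0],0,1],[[0,-0.4,0],0,1],[[0,0,0],0,1]]' 40
```

```text
t: 2.1
position: [0.3811, -0.0478, 0.258]
tool_rot: [0.003, 1.0, -0.001, -0.0]
force: [0.0, 1.3, -0.4]
width: 0.999
finger_force: 0.0
```

```bash
python3 -m handwheel '[[[-0.11,-0.4,0.2],0,1],[[-0.11,-0.4,0.2],0,1],[[-0.11,-0.4,0.2],0,1],[[0,-0.33,0.2],0,1],[[0,0,0.1],0,1],[[0,0,0],0,1]]'; python3 - <<'E'
from h import *
c=camera_model("wrist");p,d=grab_frame("wrist");cv2.imwrite("pics/w1.png",p[...,::-1]);np.savez("pics/w1.npz",p=p,d=d)
P=cloud(c,d);hsv=cv2.cvtColor(p,cv2.COLOR_RGB2HSV).astype(int)
for n,m,z in (("white",(hsv[...,1]<60)&(hsv[...,2]>150),.056),):
    for b in blobs(m,400): print(n,b[1],np.round(b[2]),np.round(ray(c,b[2],z)[:2],4),np.round(np.median(P[b[0]],0),4))
E
```

```text
t: 2.7
position: [0.4133, -0.1961, 0.1663]
tool_rot: [0.0, 1.0, 0.001, -0.002]
force: [0.1, -0.2, 0.4]
width: 1.004
finger_force: 0.0
white [   60     0   580   167 17084] [442.  37.] [ 0.2915 -0.1087] [ 0.1558  0.2219 -0.7492]
white [ 532   49  108  105 9711] [587.  98.] [0.3339 0.0097] [0.3332 0.0474 0.0047]
white [ 287  104   45   37 1016] [308. 123.] [ 0.3533 -0.2091] [ 0.3569 -0.2113  0.0046]
white [    0   150   128   250 21685] [ 49. 265.] [ 0.4803 -0.448 ] [ 0.9065 -1.2052 -0.7504]
white [ 168  163   44   41 1392] [190. 183.] [ 0.4026 -0.3093] [ 0.4141 -0.3284  0.0107]
white [ 299  179   38   35 1054] [317. 196.] [ 0.4141 -0.202 ] [ 0.414  -0.2021  0.0562]
white [ 454  196   37   34 1003] [472. 213.] [ 0.4292 -0.0673] [ 0.4291 -0.0675  0.0563]
white [ 241  232   55   30 1397] [268. 247.] [ 0.462  -0.2467] [ 0.4838 -0.2551  0.0104]
```

View pics/w1.png

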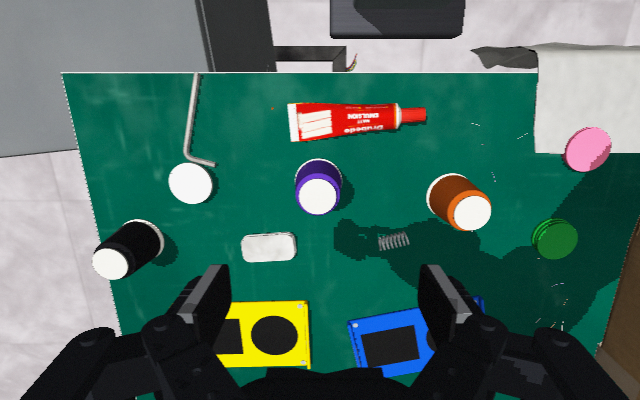

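Wrist view: violet cap (317,196), round tags (190,183) with the Allen key in front, alu tags (268,247), rust cap (472,213). All agree with the top view to within 2 mm. Going down on violet.

```bash
python3 -m handwheel '[[[-0.01,-0.054,0.2],0,1],[[0,0,0.3],0,1],[[0,0,0.3],0,1],[[0,0,0.3],0,1],[[0,0,0.2],0,1],[[0,0,0.14],0,1],[[0,0,0],0,1],[[0,0,0],0,1]]' 40
```

```text
t: 3.55
position: [0.4165, -0.2017, 0.0252]
tool_rot: [-0.001, 1.0, -0.0, 0.0]
force: [-0.2, -0.1, 0.3]
width: 1.004
finger_force: 0.0
```

```bash
python3 -m handwheel '[[[0.02,0,0.03],0,-1],[[0,0,0],0,-1],[[0,0,0],0,-1],[[0,0,0],0,-1],[[0,0,0],0,-1],[[0,0,0],0,-1],[[0,0,0],0,-1],[[0,0,0],0,-1]]' 40; python3 -m handwheel '[[[0,0,-0.2],0,-1],[[0,0,-0.4],0,-1],[[0,0,-0.4],0,-1],[[0,0,0],0,-1]]'
```

```text
t: 4.35
position: [0.4141, -0.2027, 0.022]
tool_rot: [-0.0, 1.0, -0.0, 0.0]
force: [-1.3, 1.4, 7.7]
width: 0.402
finger_force: 39.2
t: 4.75
position: [0.4173, -0.2043, 0.1264]
tool_rot: [-0.0, 1.0, -0.002, 0.004]
force: [0.7, -0.3, -1.2]
width: 0.399
finger_force: 39.9
```

```bash
cat > marks.py <<'E'
from h import *
import sys
def marks(tag):
    c=camera_model("wrist");s=observe();p,d=grab_frame("wrist");cv2.imwrite(f"pics/{tag}.png",p[...,::-1])
    hsv=cv2.cvtColor(p,cv2.COLOR_RGB2HSV).astype(int);H,S,V=hsv[...,0],hsv[...,1],hsv[...,2]
    print("tcp",s["position"].round(4))
    for n,m in(("blue",(abs(H-110)<14)&(S>120)&(V>60)),("yellow",(abs(H-28)<8)&(S>120)&(V>60))):
        if m.sum()<800: continue
        b=max(blobs(m,300),key=lambda b:b[1][4])[0].astype(np.uint8)
        cs,hi=cv2.findContours(b,cv2.RETR_CCOMP,cv2.CHAIN_APPROX_NONE)
        for k,h in zip(cs,hi[0]):
            if h[3]<0 or cv2.contourArea(k)<400: continue
            G=np.array([ray(c,q,.004)[:2] for q in k[:,0]],np.float32);r=cv2.minAreaRect(G);mo=cv2.moments(G)
            print(n,np.round((mo["m10"]/mo["m00"],mo["m01"]/mo["m00"]),4),np.round(r[1],4),round(r[2],1),"px",k[:,0].mean(0).round())
if __name__=="__main__": marks(sys.argv[1])
E
python3 -m handwheel '[[[-0.3,0.2,-0.3],0,-1],[[-0.3,0.3,-0.2],0,-1],[[-0.25,0.35,-0.2],0,-1],[[0,0,0],0,-1],[[0,0,0],0,-1]]'; python3 marks.py w2
```

```text
t: 5.25
position: [0.4988, -0.1169, 0.1908]
tool_rot: [-0.001, 1.0, -0.0, -0.0]
force: [-0.1, -0.1, -1.7]
width: 0.396
finger_force: 39.9
tcp [ 0.4988 -0.1169  0.1908]
yellow [ 0.6031 -0.3263] [0.0517 0.0648] 1.4 px [146. 260.]
yellow [ 0.6011 -0.2552] [0.0556 0.0555] 39.4 px [206. 259.]
```

View pics/w2.png

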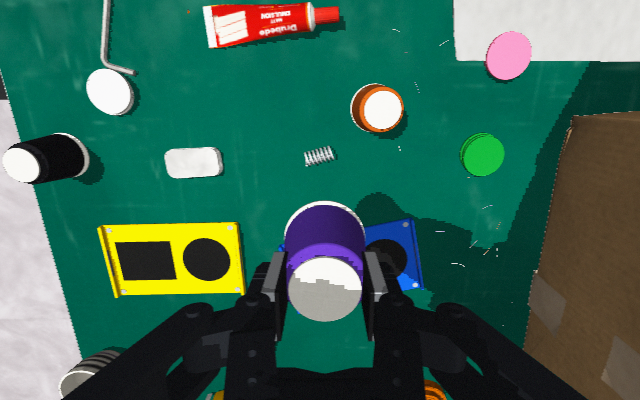

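Held upright. Yellow marks measured at (146,260) and (206,259). Moving the spool over the blue round mark.

```bash
python3 -m handwheel '[[[-0.3,0.2,0.1],0,-1],[[-0.4,0.3,0.2],0,-1],[[-0.325,0.196,0.2],0,-1],[[0,0,0.3],0,-1],[[0,0,0.3],0,-1],[[0,0,0],0,-1],[[0,0,0],0,-1]]'
```

```text
t: 6.0
position: [0.5965, -0.051, 0.0819]
tool_rot: [0.001, 1.0, 0.0, -0.001]
force: [-0.1, -0.1, 0.4]
width: 0.4
finger_force: 39.9
```

```bash
python3 -m handwheel '[[[-0.048,0.037,0.1],0,-1],[[0,0,0.2],0,-1],[[0,0,0.15],0,-1],[[0,0,0],0,-1],[[0,0,0],0,-1]]'
```

```text
t: 6.5
position: [0.6037, -0.0463, 0.0386]
tool_rot: [-0.0, 1.0, -0.0, 0.001]
force: [0.1, 0.6, -0.4]
width: 0.394
finger_force: 39.9
```

```bash
python3 -m handwheel '[[[0.023,-0.01,0.05],0,-1],[[0,0,0.05],0,-1],[[0,0,0],0,-1],[[0,0,0],0,-1]]'
```

```text
t: 6.9
position: [0.6007, -0.0472, 0.0277]
tool_rot: [-0.0, 1.0, -0.0, -0.0]
force: [-0.0, 0.7, -1.2]
width: 0.396
finger_force: 39.9
```

```bash
python3 -m handwheel '[[[-0.006,0,0.012],0,-1],[[0,0,0],0,-1],[[0,0,0],0,0.1],[[0,0,0],0,0.1],[[0,0,0],0,0.1],[[0,0,0],0,0.1],[[0,0,-0.1],0,0.1],[[0,0,-0.3],0,0.1],[[0,0,-0.4],0,0.1],[[0,0,-0.4],0,1],[[0,0,-0.2],0,1],[[0,0,0],0,1]]'
python3 - <<'E'
from h import *
c=camera_model("top");p,d=grab_frame("top");P=cloud(c,d);m=(P[...,2]>.045)&(P[...,2]<.08)&(P[...,1]<.02)&(P[...,1]>-.14)&(P[...,0]>.55)&(P[...,0]<.66)
for b in blobs(m,20): print(b[1],ray(c,b[2],.06),np.median(P[b[0]],0))
E
```

```text
t: 8.1
position: [0.604, -0.0474, 0.1713]
tool_rot: [-0.0, 1.0, -0.0, 0.004]
force: [-0.1, 0.6, -0.5]
width: 0.994
finger_force: 0.0
[259 139  19  19 284] [ 0.59911643 -0.04846178  0.06      ] [ 0.5993123  -0.04844265  0.05876598]
```

```bash
python3 -m handwheel '[[[0.2,-0.3,0],0,1],[[0.27,-0.4,0],0,1],[[0.27,-0.4,0],0,1],[[0.27,-0.4,0],0,1],[[0.27,-0.4,0],0,1],[[0.27,-0.4,0],0,1],[[0.27,-0.4,0],0,1],[[0.08,-0.1,0.2],0,0.36],[[0,0,0.4],0.037,0.36],[[0,0,0.2],0.037,0.36],[[0,0,0],0.037,0.36],[[0,0,0],0,0.36],[[0,0,0],0,0.36]]'
```

```text
t: 9.45
position: [0.4112, -0.3271, 0.086]
tool_rot: [0.172, 0.985, 0.0, -0.0]
force: [0.3, -0.5, 0.2]
width: 0.676
finger_force: 0.0
```

```bash
python3 -m handwheel '[[[-0.027,0.005,0.25],0,0.36],[[0,0,0.25],0,0.36],[[0,0,0.15],0,0.36],[[0,0,0],0,0.36],[[0,0,0],0,0.36]]'; python3 - <<'E'
from h import *
p,d=grab_frame("wrist");cv2.imwrite("pics/w3.png",cv2.resize(p[100:400,120:520],(800,600))[...,::-1])
E
```

```text
t: 9.95
position: [0.4144, -0.3278, 0.0219]
tool_rot: [0.173, 0.985, -0.0, 0.0]
force: [-0.5, -0.0, 0.4]
width: 0.679
finger_force: 0.0
```

View pics/w3.png

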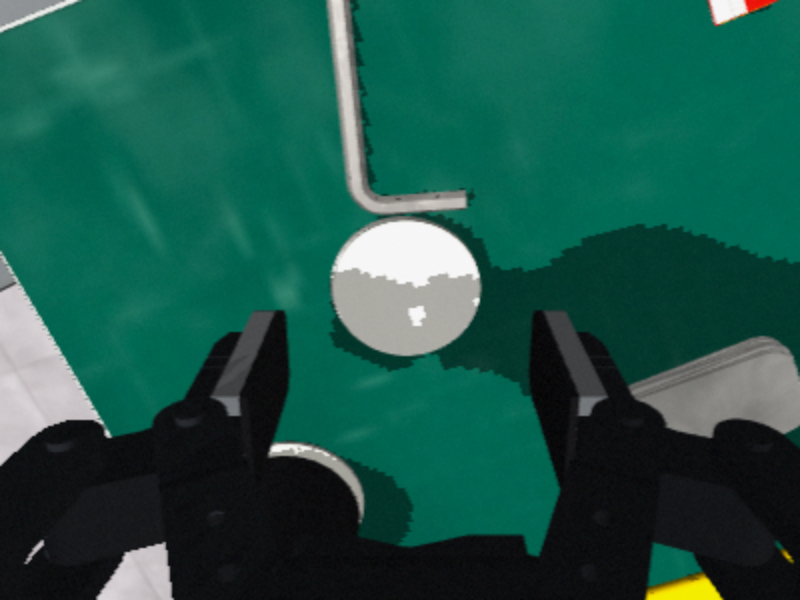

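Disc at crop (405,285) lies centred between the pads. The Allen key (410,205) and the black spool are clear. Descending further and closing.

```bash
python3 -m handwheel '[[[0,0,0.05],0,0.36],[[0,0,0.05],0,0.36],[[0,0,0],0,0.36],[[0,0,0],0,-1],[[0,0,0],0,-1],[[0,0,0],0,-1],[[0,0,0],0,-1],[[0,0,0],0,-1]]' 30
```

```text
t: 10.8
position: [0.4143, -0.3278, 0.0115]
tool_rot: [0.173, 0.985, -0.0, 0.0]
force: [-0.7, -0.3, 0.8]
width: 0.0
finger_force: 0.0
```

```bash
python3 - <<'E'
from h import *
p,d=grab_frame("wrist");cv2.imwrite("pics/w4.png",cv2.resize(p[100:400,120:520],(800,600))[...,::-1])
E
```

```text
(no output)
```

View pics/w4.png

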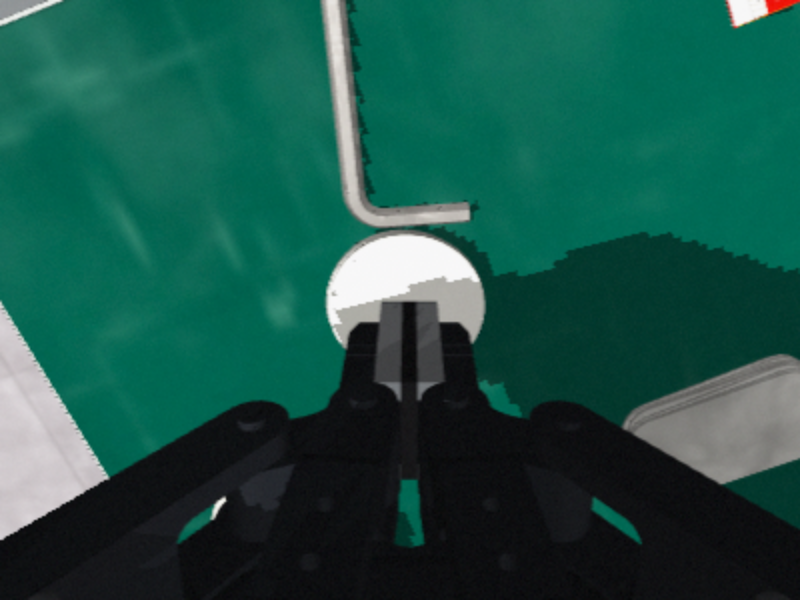

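The fingers shut above the disc (tips at crop (408,305)). I'll measure the tip height relative to the disc from depth.

```bash
python3 - <<'E'
from h import *
s=observe();c=camera_model("wrist");p,d=grab_frame("wrist");P=cloud(c,d);print(s["position"],s["width"])
for n,(u,v) in dict(tip=(322,252),tip2=(322,262),disc=(310,225),disc2=(340,235),tab=(250,225)).items():print(n,p[v,u],P[v-1:v+2,u-1:u+2].reshape(-1,3).mean(0).round(4))
E
python3 -m handwheel '[[[0,0,-0.1],0,0.36],[[0,0,0],0,0.36],[[0,0,0],0,0.36],[[0,0,0],0,0.36],[[0,0,0],0,0.36]]'
python3 - <<'E'
from h import *
s=observe();c=camera_model("wrist");p,d=grab_frame("wrist");P=cloud(c,d);print(s["position"],s["width"])
m=(P[...,2]>.02)&(P[...,2]<.2)&(d>0)&(abs(P[...,0]-.4143)<.08)&(abs(P[...,1]+.3278)<.08);Q=P[m];print(len(Q),np.percentile(Q[:,2],[0,1,5,20]).round(4), Q[Q[:,2]<np.percentile(Q[:,2],1)].mean(0))
E
```

```text
[ 0.41422598 -0.32776116  0.01147259] 0.001018430246236039
tip [13 12 13] [ 0.4043 -0.3252  0.0303]
tip2 [18 17 19] [ 0.4042 -0.3251  0.0401]
disc [248 247 248] [ 0.3966 -0.3292  0.011 ]
disc2 [247 247 247] [ 0.4073 -0.3164  0.0107]
tab [  0 103  84] [ 0.3838 -0.3555  0.0191]
t: 11.4
position: [0.4141, -0.3277, 0.0214]
tool_rot: [0.173, 0.985, 0.0, -0.0]
force: [-0.7, 0.5, -0.4]
width: 0.682
finger_force: 0.0
[ 0.4141233  -0.32769809  0.02135757] 0.6824943985996091
35923 [0.02   0.0257 0.0528 0.0873] [ 0.46464892 -0.37782359  0.02289929]
```

```bash
python3 - <<'E'
from h import *
s=observe();c=camera_model("wrist");p,d=grab_frame("wrist");P=cloud(c,d);T=R.from_quat(s["tool_rot"])
g=p.max(2)
# expected pixel of points in tool frame
K=c["intrinsics"];C=R.from_quat(c["attitude"])
def proj(t):
    q=C.inv().apply(s["position"]+T.apply(t)-c["origin"]);return (K@q/q[2])[:2]
for z in(-.03,-.02,-.01,0,.011):print(z,[proj([.011,y,z]).round() for y in(0,.029)])
for v in range(220,300,8):print(v,p[v,255],P[v,255].round(3),p[v,395],P[v,395].round(3))
E
```

```text
-0.03 [array([324., 262.]), array([391., 262.])]
-0.02 [array([324., 252.]), array([387., 252.])]
-0.01 [array([324., 243.]), array([383., 243.])]
0 [array([324., 234.]), array([380., 234.])]
0.011 [array([324., 226.]), array([377., 227.])]
220 [  1 104  82] [ 0.39  -0.362 -0.001] [  0 104  83] [ 0.418 -0.285  0.   ]
228 [ 0 99 76] [ 0.395 -0.364 -0.   ] [  2 105  84] [ 0.423 -0.286  0.   ]
236 [  1 104  83] [ 0.399 -0.365  0.001] [ 0 54 41] [ 0.428 -0.288 -0.   ]
244 [ 21 110  92] [ 0.404 -0.368  0.001] [ 2 55 44] [ 0.433 -0.289  0.   ]
252 [  0 104  83] [ 0.409 -0.37  -0.001] [ 0 55 42] [ 0.438 -0.291  0.   ]
260 [44 43 45] [ 0.394 -0.353  0.048] [63 65 66] [ 0.415 -0.295  0.049]
268 [17 15 18] [ 0.394 -0.351  0.056] [ 9  8 12] [ 0.414 -0.296  0.055]
276 [10 10 11] [ 0.397 -0.352  0.057] [15 11  9] [ 0.415 -0.297  0.06 ]
284 [11 13 10] [ 0.4   -0.353  0.059] [12  9 10] [ 0.418 -0.298  0.061]
292 [11 12 11] [ 0.403 -0.354  0.059] [11 11 15] [ 0.422 -0.299  0.06 ]
```

Both depth and ray show that the real fingertips stand about 19–24 mm behind the reported TCP, so they ended above the disc. I'll go lower, step by step, watching the force.

```bash
cat > tip.py <<'E'
from h import *
s=observe();c=camera_model("wrist");p,d=grab_frame("wrist");P=cloud(c,d);T=R.from_quat(s["tool_rot"])
L=T.inv().apply((P-s["position"]).reshape(-1,3)).reshape(P.shape)
m=(d>0)&(p.max(2)<90)&(p.max(2)-p.min(2)<20)&(abs(L[...,1])<.05)&(abs(L[...,0])<.014)&(L[...,2]>-.04)
for n,k in(("L",m&(L[...,1]<0)),("R",m&(L[...,1]>0))):
    print(n,"tip world z",np.percentile(P[k][:,2],[1,3,10]).round(4),"toolz",np.percentile(L[k][:,2],[99,97]).round(4),k.sum())
E
python3 -m handwheel '[[[0,0,0.12],0,0.36],[[0,0,0.12],0,0.36],[[0,0,0.08],0,0.36],[[0,0,0],0,0.36],[[0,0,0],0,0.36]]'; python3 tip.py
```

```text
t: 12.0
position: [0.4138, -0.3274, -0.0112]
tool_rot: [0.173, 0.985, 0.0, -0.001]
force: [0.3, -0.2, -0.6]
width: 0.684
finger_force: 0.0
L tip world z [0.0089 0.0098 0.0126] toolz [-0.02  -0.021] 941
R tip world z [0.0075 0.0087 0.0116] toolz [-0.0186 -0.0198] 988
```

```bash
python3 -m handwheel '[[[0,0,0.04],0,0.36],[[0,0,0],0,0.36],[[0,0,0],0,-1],[[0,0,0],0,-1],[[0,0,0],0,-1],[[0,0,0],0,-1],[[0,0,0],0,-1]]' 30
```

```text
t: 12.75
position: [0.4143, -0.3279, -0.0141]
tool_rot: [0.173, 0.985, -0.0, 0.0]
force: [-1.7, 0.9, 6.8]
width: 0.48
finger_force: 30.0
```

```bash
python3 -m handwheel '[[[0,0,-0.15],0,-1],[[0,0,-0.4],0,-1],[[0,0,-0.5],0,-1],[[0,0,-0.1],0,-1],[[-0.17,0.38,0],0,-1],[[-0.17,0.38,0],0,-1],[[-0.17,0.38,0],0,-1],[[-0.17,0.38,0],0,-1],[[-0.17,0.38,0],0,-1],[[-0.17,0.38,0],0,-1],[[0,0,0],0.0453,-1],[[0,0,0],0.0453,-1],[[0,0,0],0.0453,-1],[[0,0,0],0.0453,-1],[[0,0,0],0.0453,-1],[[0,0,0],0.0453,-1],[[0,0,0],0.0453,-1],[[0,0,0],0,-1],[[0,0,0],0,-1]]'
python3 marks.py w5; python3 - <<'E'
from h import *
print(R.from_quat(observe()["tool_rot"]).as_matrix().round(3))
E
```

```text
t: 14.65
position: [0.5876, -0.1482, 0.0999]
tool_rot: [0.621, 0.784, -0.0, -0.0]
force: [-0.1, -0.3, -0.4]
width: 0.478
finger_force: 30.5
tcp [ 0.5876 -0.1482  0.0999]
blue [ 0.6175 -0.1169] [0.0509 0.0652] 12.7 px [369. 169.]
blue [ 0.6037 -0.0462] [0.0619 0.0559] 59.0 px [378.  72.]
[[-0.227  0.974 -0.001]
 [ 0.974  0.227  0.   ]
 [ 0.    -0.    -1.   ]]
```

View pics/w5.png

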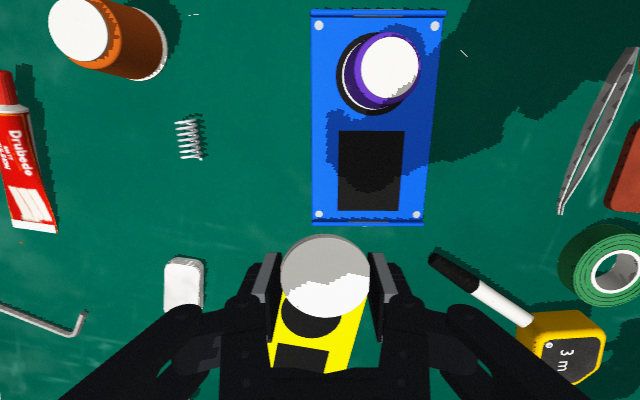

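The round tags are held flat. The blue rectangular mark (369,169) agrees with the top view. Placing.

```bash
python3 -m handwheel '[[[0.12,0.18,0.1],0,-1],[[0.122,0.18,0.2],0,-1],[[0,0,0.25],0,-1],[[0,0,0.2],0,-1],[[0,0,0],0,-1],[[0,0,0],0,-1]]'
```

```text
t: 15.3
position: [0.6172, -0.1165, 0.0254]
tool_rot: [0.622, 0.783, -0.0, -0.0]
force: [0.8, -0.6, 0.8]
width: 0.478
finger_force: 30.6
```

```bash
python3 -m handwheel '[[[0,0,0.2],0,-1],[[0,0,0.1],0,-1],[[0,0,0.05],0,-1],[[0,0,0],0,-1],[[0,0,0],0,-1]]'
```

```text
t: 15.8
position: [0.618, -0.1167, -0.0088]
tool_rot: [0.623, 0.782, 0.0, 0.0]
force: [-0.7, -0.7, -0.7]
width: 0.479
finger_force: 30.6
```

```bash
python3 -m handwheel '[[[0,-0.008,0.012],0,-1],[[0,0,0],0,-1],[[0,0,0],0,0.4],[[0,0,0],0,0.4],[[0,0,0],0,0.4],[[0,0,0],0,0.4],[[0,0,-0.1],0,0.4],[[0,0,-0.3],0,0.4],[[0,0,-0.4],0,1],[[-0.1,0,-0.4],0,1],[[-0.4,0,-0.4],0,1],[[0,0,0],0,1],[[0,0,0],0,1]]'; python3 - <<'E'
from h import *
s=observe();print(s["position"]);c=camera_model("wrist");p,d=grab_frame("wrist");cv2.imwrite("pics/w6.png",p[...,::-1]);P=cloud(c,d)
hsv=cv2.cvtColor(p,cv2.COLOR_RGB2HSV).astype(int)
for b in blobs((hsv[...,1]<60)&(hsv[...,2]>110),400): print(b[1],np.round(b[2]),np.median(P[b[0]],0).round(4))
E
```

```text
t: 17.1
position: [0.6278, -0.1618, 0.1463]
tool_rot: [0.623, 0.782, 0.001, 0.001]
force: [0.1, -0.7, -0.8]
width: 0.999
finger_force: 0.0
[ 0.62781207 -0.16179012  0.14629209]
[  39    0   51   34 1370] [66. 14.] [ 0.4314 -0.0715  0.0563]
[ 300   11   48   53 1980] [323.  37.] [ 0.6018 -0.0472  0.0602]
[151  89  26  37 428] [164. 107.] [ 0.4787 -0.1232  0.0134]
[ 299  113   50   50 1935] [324. 137.] [ 0.6179 -0.1168  0.0148]
[  8 150  38  33 688] [ 27. 167.] [ 0.3579 -0.2052  0.0064]
[519 203  45  41 737] [543. 222.] [ 0.8413 -0.1453  0.0199]
[ 145  215   37   57 1823] [163. 243.] [ 0.4874 -0.2526  0.0103]
[416 234  58  43 858] [445. 256.] [ 0.7596 -0.2024  0.0146]
[  0 260  76  30 426] [ 40. 276.] [ 0.3641 -0.3221  0.0049]
[   0  342   52   58 1601] [ 18. 375.] [ 0.2604 -0.5562 -0.0727]
```

View pics/w6.png

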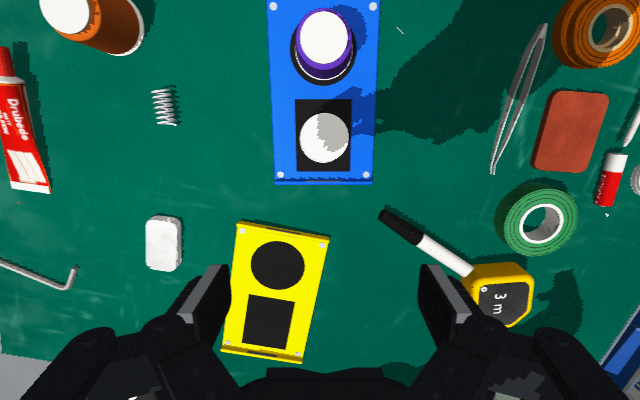

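Round tags (324,137) sit centred in the rectangle (323,135) and the violet spool stands on its mark. Next the rust spool.

```bash
python3 -m handwheel '[[[0,0,0],-0.0476,1],[[0,0,0],-0.0476,1],[[0,0,0],-0.0476,1],[[0,0,0],-0.0476,1],[[0,0,0],-0.0476,1],[[0,0,0],-0.0476,1],[[0,0,0],-0.0476,1],[[0,0,0],-0.0476,1],[[0,0,0],-0.0476,1],[[0,0,0],0,1],[[0.4,0.19,0],0,1],[[0.4,0.19,0],0,1],[[0.4,0.19,0],0,1],[[0.4,0.19,0],0,1],[[0.386,0.186,0.1],0,1],[[0,0,0.2],0,1],[[0,0,0],0,1],[[0,0,0],0,1]]'
```

```text
t: 18.95
position: [0.428, -0.0664, 0.1145]
tool_rot: [-0.0, 1.0, 0.0, -0.0]
force: [0.6, -0.3, -0.4]
width: 1.002
finger_force: 0.0
```

```bash
python3 -m handwheel '[[[-0.012,-0.008,0.2],0,1],[[0,0,0.3],0,1],[[0,0,0.25],0,1],[[0,0,0.15],0,1],[[0,0,0.065],0,1],[[0,0,0],0,1],[[0,0,0],0,-1],[[0,0,0],0,-1],[[0,0,0],0,-1],[[0,0,0],0,-1],[[0,0,0],0,-1],[[0,0,0],0,-1],[[0,0,0],0,-1],[[0,0,0],0,-1]]' 40
```

```text
t: 20.35
position: [0.4301, -0.0675, 0.0191]
tool_rot: [-0.001, 1.0, -0.0, 0.001]
force: [-0.7, -0.0, 7.0]
width: 0.411
finger_force: 39.2
```

```bash
python3 -m handwheel '[[[0,0,-0.2],0,-1],[[0,0,-0.4],0,-1],[[0,0,-0.4],0,-1],[[-0.2,-0.2,0],0,-1],[[-0.34,-0.37,0],0,-1],[[-0.34,-0.37,0],0,-1],[[-0.34,-0.37,0],0,-1],[[-0.34,-0.37,0],0,-1],[[-0.15,-0.19,0],0,-1],[[0,0,0.3],0,-1],[[0,0,0.2],0,-1],[[0,0,0],0,-1],[[0,0,0],0,-1]]'
```

```text
t: 21.65
position: [0.5997, -0.2533, 0.0682]
tool_rot: [-0.001, 1.0, 0.0, -0.0]
force: [0.2, 0.6, 0.1]
width: 0.411
finger_force: 39.9
```

```bash
python3 -m handwheel '[[[-0.015,-0.013,0.15],0,-1],[[0,0,0.15],0,-1],[[0,0,0.1],0,-1],[[0,0,0.03],0,-1],[[0,0,0],0,-1],[[0,0,0],0,-1]]'
```

```text
t: 22.25
position: [0.6017, -0.2548, 0.0253]
tool_rot: [-0.001, 1.0, -0.0, 0.0]
force: [0.2, 0.0, -1.1]
width: 0.405
finger_force: 39.9
```

```bash
python3 -m handwheel '[[[0.003,0,0.015],0,-1],[[0,0,0],0,-1],[[0,0,0],0,0.1],[[0,0,0],0,0.1],[[0,0,0],0,0.1],[[0,0,0],0,0.1],[[0,0,-0.1],0,0.1],[[0,0,-0.3],0,0.1],[[0,0,-0.4],0,0.1],[[0,0,-0.4],0,1],[[0.3,0,-0.2],0,1],[[0.4,0,0],0,1],[[0.4,0,0],0,1],[[0.1,0,0],0,1],[[0,0,0],0,1]]'; python3 marks.py w7; python3 - <<'E'
from h import *
c=camera_model("wrist");p,d=grab_frame("wrist");P=cloud(c,d)
hsv=cv2.cvtColor(p,cv2.COLOR_RGB2HSV).astype(int)
for b in blobs((hsv[...,1]<60)&(hsv[...,2]>110),400):
    q=np.median(P[b[0]],0)
    if .4<q[0]<.7 and -.5<q[1]<0:
        k=max(cv2.findContours(b[0].astype(np.uint8),0,1)[0],key=cv2.contourArea)
        r=cv2.minAreaRect(np.array([ray(c,x,.009)[:2] for x in k[:,0]],np.float32));print(b[2].round(),q.round(4),np.round(r[0],4),np.round(r[1],4),round(r[2],1))
E
```

```text
t: 23.75
position: [0.4802, -0.2551, 0.1647]
tool_rot: [-0.0, 1.0, -0.0, 0.0]
force: [0.8, 0.2, -0.5]
width: 1.002
finger_force: 0.0
tcp [ 0.4802 -0.2551  0.1647]
yellow [ 0.603  -0.3261] [0.0519 0.0647] 1.5 px [261. 286.]
[324. 184.] [ 0.4839 -0.2556  0.0105] [ 0.4847 -0.2554] [0.0313 0.0567] 3.4
[324. 316.] [ 0.6002 -0.2553  0.0602] [ 0.6393 -0.2548] [0.0377 0.0376] 0.1
[543. 316.] [ 0.6001 -0.0481  0.0603] [ 0.6387 -0.0071] [0.0337 0.0369] 15.1
```

View pics/w7.png

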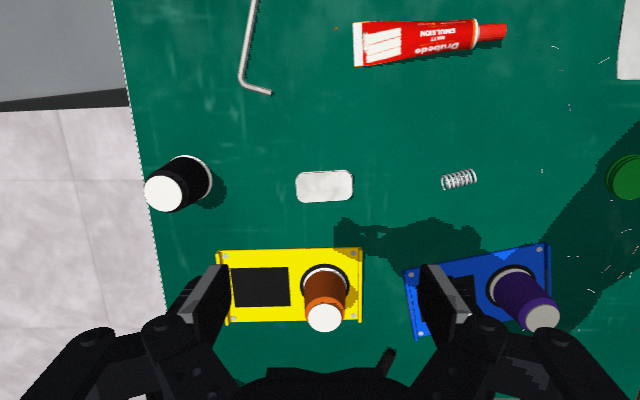

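Rust spool stands on its mark (324,290). The alu stack at (324,184) is clear all round. Turning to grasp it across x.

```bash
python3 -m handwheel '[[[-0.041,0,0],0,0.2],[[0,0,0.1],0.0442,0.2],[[0,0,0.1],0.0442,0.2],[[0,0,0.1],0.0442,0.2],[[0,0,0.1],0.0442,0.2],[[0,0,0.1],0.0442,0.2],[[0,0,0.1],0.0442,0.2],[[0,0,0.1],0.0442,0.2],[[0,0,0.1],0.0442,0.2],[[0,0,0.1],0.0442,0.2],[[0,0,0.1],0.0442,0.2],[[0,0,0.1],0.0442,0.2],[[0,0,0],0,0.2],[[0,0,0],0,0.2]]'; python3 - <<'E'
from h import *
s=observe();M=R.from_quat(s["tool_rot"]);print(M.as_matrix().round(3),M.inv().apply(np.array([.4843,-.2553,-.008])-s["position"])*10)
E
```

```text
t: 25.25
position: [0.4861, -0.2548, 0.0533]
tool_rot: [0.69, 0.724, -0.0, -0.0]
force: [-0.3, 0.3, -0.7]
width: 0.599
finger_force: 0.0
[[-0.049  0.999 -0.   ]
 [ 0.999  0.049  0.   ]
 [ 0.    -0.    -1.   ]] [-0.00445713 -0.01759665  0.6128607 ]
```

```bash
python3 -m handwheel '[[[-0.004,-0.018,0.2],0,0.2],[[0,0,0.2],0,0.2],[[0,0,0.15],0,0.2],[[0,0,0.08],0,0.2],[[0,0,0],0,0.2],[[0,0,0],0,0.2]]'; python3 tip.py
```

```text
t: 25.85
position: [0.4842, -0.2557, -0.0088]
tool_rot: [0.691, 0.723, 0.0, 0.0]
force: [0.3, 0.7, 0.3]
width: 0.603
finger_force: 0.0
L tip world z [0.0096 0.0113 0.0137] toolz [-0.0184 -0.0201] 731
R tip world z [0.0092 0.0103 0.0126] toolz [-0.0179 -0.0191] 755
```

```bash
python3 -m handwheel '[[[0,0,0.05],0,0.2],[[0,0,0],0,0.2],[[0,0,0],0,-1],[[0,0,0],0,-1],[[0,0,0],0,-1],[[0,0,0],0,-1],[[0,0,0],0,-1],[[0,0,0],0,-1]]' 40; python3 -m handwheel '[[[0,0,-0.15],0,-1],[[0,0,-0.35],0,-1],[[0,0,-0.4],0,-1],[[0,0,0],0,-1],[[0,0,0],0,-1]]';python3 - <<'E'
from h import *
s=observe();M=R.from_quat(s["tool_rot"]);print(M.as_matrix().round(3),M.inv().apply(np.array([.6024,-.3256,.03])-s["position"])*10)
E
```

```text
t: 26.7
position: [0.4842, -0.2558, -0.0133]
tool_rot: [0.691, 0.723, 0.0, 0.001]
force: [-1.2, 0.4, 6.9]
width: 0.344
finger_force: 40.6
t: 27.2
position: [0.4844, -0.2559, 0.0767]
tool_rot: [0.691, 0.723, 0.0, 0.001]
force: [1.1, -0.4, -0.2]
width: 0.342
finger_force: 39.8
[[-0.045  0.999  0.002]
 [ 0.999  0.045 -0.001]
 [-0.001  0.002 -1.   ]] [-0.74841482  1.14620344  0.47036672]
```

```bash
python3 -m handwheel '[[[-0.35,0.1,-0.1],0.006,-1],[[-0.4,0.3,0],0,-1],[[0,0.37,0],0,-1],[[0,0.37,0.1],0,-1],[[0,0,0.2],0,-1],[[0,0,0.2],0,-1],[[0,0,0],0,-1],[[0,0,0],0,-1]]'; python3 marks.py w8; python3 - <<'E'
from h import *
s=observe();M=R.from_quat(s["tool_rot"]);print(M.as_matrix().round(3),M.inv().apply(np.array([.6024,-.3256,-.0083])-s["position"])*10)
E
```

```text
t: 28.0
position: [0.5987, -0.3265, 0.034]
tool_rot: [0.698, 0.716, -0.0, -0.002]
force: [0.3, -0.1, -0.5]
width: 0.35
finger_force: 39.9
tcp [ 0.5987 -0.3265  0.034 ]
yellow [ 0.6012 -0.2558] [0.0562 0.0573] 47.7 px [331. 111.]
[[-0.026  1.    -0.001]
 [ 1.     0.026  0.   ]
 [ 0.001 -0.001 -1.   ]] [0.0135077  0.02880193 0.43595594]
```

View pics/w8.png

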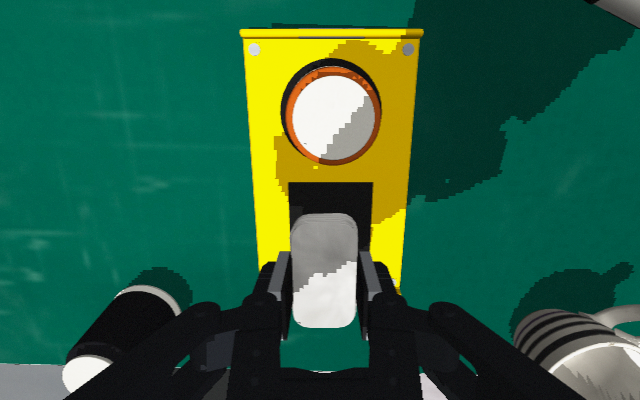

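The alu stack (323,270) is held straight and lengthwise over the mark. Lowering it with a small correction.

```bash
python3 -m handwheel '[[[0.013,0.029,0.15],0,-1],[[0,0,0.15],0,-1],[[0,0,0.1],0,-1],[[0,0,0.02],0,-1],[[0,0,0],0,-1],[[0,0,0],0,-1]]'
```

```text
t: 28.65
position: [0.6032, -0.326, -0.0061]
tool_rot: [0.698, 0.716, 0.0, 0.0]
force: [0.3, 0.3, -0.6]
width: 0.344
finger_force: 39.9
```

```bash
python3 -m handwheel '[[[0.003,-0.006,0.03],0,-1],[[0,0,0],0,-1],[[0,0,0],0,0.2],[[0,0,0],0,0.2],[[0,0,0],0,0.2],[[0,0,0],0,0.2],[[0,0,-0.1],0,0.2],[[0,0,-0.3],0,0.2],[[0,0,-0.4],0,0.2],[[0,0,-0.4],0,0.2],[[-0.1,-0.4,-0.4],0,0.2],[[0,-0.5,0],0,0.2],[[0,-0.5,0],0,0.2],[[0,-0.4,0],0,0.2],[[0,0,0],0,0.2],[[0,0,0],0,0.2]]'; python3 - <<'E'
from h import *
c=camera_model("top");p,d=grab_frame("top");np.savez("pics/top9.npz",p=p,d=d)
cv2.imwrite("pics/top9.png",cv2.resize(p[110:260,240:450],(798,570),interpolation=2)[...,::-1])
E
```

```text
t: 30.25
position: [0.4277, -0.3392, 0.1466]
tool_rot: [0.698, 0.716, 0.0, 0.001]
force: [1.0, -0.6, 0.9]
width: 0.598
finger_force: 0.0
```

View pics/top9.png

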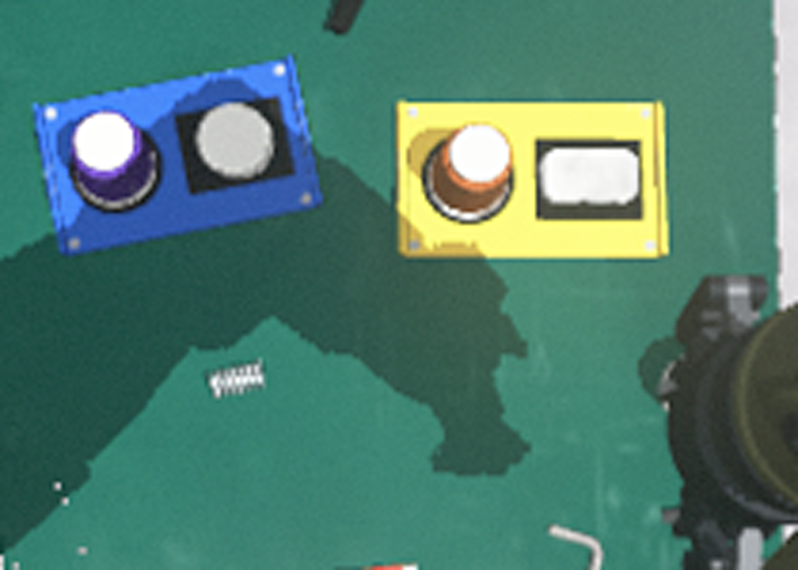

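All four parts sit on their marks in the top view: alu (589,177), round tags (235,141), and both spools standing. A quick check of the numbers before handing in.

```bash
python3 - <<'E'
from h import *
f=np.load("pics/top9.npz");p,d=f["p"],f["d"];c=camera_model("top")
hsv=cv2.cvtColor(p,cv2.COLOR_RGB2HSV).astype(int);w=(hsv[...,1]<75)&(hsv[...,2]>110)
for n,(x0,y0,x1,y1),z,t in(("vio",(256,136,282,156),.060,(.601,-.0468)),("rust",(354,140,378,160),.060,(.6002,-.254)),("rnd",(288,132,316,162),.015,(.6168,-.1158)),("alu",(379,146,411,168),.014,(.602,-.3248))):
    m=np.zeros(w.shape,bool);m[y0:y1,x0:x1]=w[y0:y1,x0:x1];b=max(blobs(m),key=lambda b:b[1][4])
    k=max(cv2.findContours(b[0].astype(np.uint8),0,1)[0],key=cv2.contourArea);r=cv2.minAreaRect(np.array([ray(c,q,z)[:2] for q in k[:,0]],np.float32))
    print(n,b[1],"off mm",((ray(c,b[2],z)[:2]-t)*1000).round(1),np.round(r[1],3),round(r[2],1))
E
```

```text
vio [259 140  16  15 192] off mm [0.4 0.5] [0.03  0.032] 1.6
rust [358 143  16  15 194] off mm [0.2 0.1] [0.03  0.032] 1.6
rnd [292 137  20  20 313] off mm [ 0.  -1.4] [0.043 0.042] 1.7
alu [382 149  27  15 372] off mm [-0.7  0.6] [0.032 0.058] 1.6
```

```bash
python3 -c "
from rig import *
print(job_done())"
```

```text
the job is handed in; nothing more can be done
None
```

I made up both kits and handed the job in at about 30 s of robot time, with all four parts within about 1.5 mm of their mark centres in the top view; the black spool and the spring were never gripped.

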